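# Release the ratchet of the bench clamp and push its jaw home

## Task

Open the bench clamp all the way so that the wooden blank in it can be taken out: with your fingertips press down the spring-loaded release plate in the sliding jaw, and while keeping it pressed push the jaw back along its bar until it meets the end stop, then let go so that the plate springs up again. Leave the blank lying on the ledge by the fixed jaw and the things around the clamp where they are; nothing is to be picked up.

Things in the scene. Friction and masses are not known exactly. Their poses are not given: they have to be found in the camera images.
- bench_clamp: Bar clamp screwed to the bench: board 300 x 96 x 15 mm, steel bar 30 mm wide (top 47 mm up), grey fixed jaw (92 mm high), grey end stop (65 mm high). Origin: middle of the board's underside, on the bench. x runs along the bar from fixed jaw to end stop, the opening direction (robot's left, up to 0.4 rad either way); z up. Fixed jaw's face at x = -113 mm, end stop's at +113 mm.
- sliding_jaw (a joint): Grey sliding jaw along the bar, m: 0 closed (40 mm gap), 0.100 fully open, against the end stop. Its ratchet blocks opening unless the plate is 5 mm or more down; then about 4 N moves it; it stays where left. 86 mm long; its front wall (14 mm) and back wall (16 mm), tops 88 mm above the bench, 60-70 mm wide, leave a pocket 56 mm long, open above and at the sides, floored by the plate.
- release_plate (a joint): How far the release plate is down, m: 0 up, 0.010 fully pressed. Sprung: about 2 N to start, 5 N fully down; springs up when let go. From 0.005 on the pawl is off the teeth (6 mm pitch, under the bar). Left alone it may stand up to 4 mm down, its pawl on a tooth's ramp.
- plate_top (a point): Centre of the top of the release plate: ribbed steel, 52 mm along the bar, 60 mm across. Up, it stands 66 mm above the bench, 22 mm below the tops of the walls before and behind it. Travels with the sliding jaw and goes down when pressed. Axes as bench_clamp.
- jaw_back_wall (a point): Top edge of the sliding jaw's back wall on the pocket's side, middle of its width, 88 mm above the bench, 28 mm along the bar from plate_top: a finger in the pocket pushes this wall to open the jaw. Axes as bench_clamp.
- end_stop (a point): Top middle of the end stop's face that the jaw meets, 65 mm above the bench.
- beech_blank: Grey-brown square wooden turning blank, 111 x 30 x 30 mm, loose, lying across the clamp on the ledge between the jaws. Origin: centre of its underside (47 mm above the bench); y along its length. Must stay there.
- glue_bottle: Small glue bottle, 34 mm diameter, 95 mm high, loose, standing on the bench beside the clamp on the far side. Origin: centre of its underside. Must stay standing.
- pencil: Pencil, 166 mm long, 10 mm thick, loose, lying on the bench along the near side of the clamp. Origin: centre of its underside; y along its length. Must stay there.
- wood_egg: Turned wooden egg on a foot, 47 mm diameter, 60 mm high, loose, on the bench to the left. Origin: centre of its underside. A bystander.
- candle_cup: Turned wooden candle cup, 67 mm diameter, 62 mm high, loose, on the bench to the left. Origin: centre of its underside. A bystander.
- wax_tin: Round flat wax tin, 77 mm diameter, 28 mm high, loose, on the bench to the right. Origin: centre of its underside. A bystander.
Mind the look-alikes: they are no part of the job. Leave any green look-alike of the beech_blank alone.

How it is judged:
On the way, in this order (a step that is already met when the one before it is completed fails the run):
1. the release plate is pressed down off the ratchet while the jaw is not yet open (value of joint release_plate above 0.005 m and value of joint sliding_jaw below 0.06 m), for 0.1 s.
2. the jaw is pushed back against the end stop (value of joint sliding_jaw above 0.095 m), for 0.1 s.
At the end, for the whole second after the job is handed in: The sliding jaw stands fully open, within 8 mm of its end stop, the release plate has sprung up (less than 4.8 mm down), the blank lies at rest within 20 mm of where it was, and the glue bottle (upright) and pencil within 30 mm (value of joint sliding_jaw above 0.092 m and value of joint release_plate below 0.0048 m and linear speed of beech_blank below 0.02 m/s and distance of beech_blank from where it was at the start of the episode below 0.02 m and distance of each of glue_bottle, pencil from where it was at the start of the episode below 0.03 m and angle between glue_bottle's own z axis and vertical below 0.2 rad); the robot touches nothing.
It fails at once if the blank is lifted, carried or pushed away (distance of beech_blank from where it was at the start of the episode above 0.02 m or z of beech_blank in the frame of bench_clamp above 0.057 m).
It fails at once if the glue bottle is lifted, knocked over or pushed away (distance of glue_bottle from where it was at the start of the episode above 0.03 m or angle between glue_bottle's own z axis and vertical above 0.5 rad).
It fails at once if another bystander is lifted or pushed away (distance of any of pencil, wood_egg, candle_cup, wax_tin from where it was at the start of the episode above 0.03 m).
It also fails if it takes over 32 s, if anything falls off the work surface, if the arm or the gripper's body presses on something with over 40 N, if the wrist force passes 120 N, or if a joint passes its speed limit or range.

## Robot

A 6-joint arm with a two-finger parallel gripper is mounted at the origin on a cart in front of the work surface, level with it; the furniture and walls round the work are solid. World frame = base frame: x ahead of the robot, y to its left, z up, the work surface at z = 0. Lengths are in m, angles in rad, forces in N, time in s.
With the tool pointing down it reaches from about 0.4 to 0.925 m from the base axis. Payload 12.5 kg.
Tool frame: the origin (TCP) lies midway between the tips of the shut fingers; the grasp point (between the pads) lies 19 mm behind it (robot.grasp_offset is the distance from the TCP to the grasp point, in m); z points along the fingers, y is the line along which they close (so a half turn about z gives the same grasp; the last joint's range is limited). The gripper opens to 95 mm and grips with 3 to 60 N. Pads are 20 mm wide; open, the fingers measure 119 mm over their backs; the gripper's body (75 mm by 180 mm) begins 59 mm behind the grasp point.
Start: joints at [-0.106, 0.491, 1.559, -0, 1.092, -0.106], TCP at [0.625, 0, 0.215] pointing down, gripper open.
Joint ranges: [-3.1, 3.1], [-0.84, 2.19], [0.05, 2.79], [-1.13, 4.28], [0.06, 2.93], [-2.69, 2.69]. Speed limits (rad/s): [2.22, 2.22, 2.79, 3.14, 3.14, 3.14].

## Interface

Orientations are given as a rotation vector (axis times angle).
In Python, from plant import monitor, cams, robot gives the robot as it stands.
- The arm moves only by the tool jog_arm, never from a script. Its argument "series" is a list that holds one entry, the list of rows, each a list of 5 numbers: the closure, from 0 (fully open) to 1 (shut), then the shift along the world's x, y, z in cm, then the turn about the world's z in degrees. In form: [[[grip, dx, dy, dz, spin], ...]]. A call has 1 to 8 rows; each row shifts and turns the commanded pose from where the row before left it; what a row does not reach is not made up. A row lasts 1/10 s, in which the tool goes at most 50 mm and 8.59 degrees, less where a joint would pass 70% of its speed; a pose out of reach is approached as far as the arm can. A call is refused whole if a number of a shift passes 5 or a number of a turn 8.59, either way. A call with a gripper value outside its range is refused whole. The fingers move at their own pace and stop on an object; "newtons" is the grip in N (left out, the last holds). Time passes only in rows, so rows that do not move let the fingers close. It gives the time, the measured TCP pose, the force, the opening and the grip force at its end, in the units of the state.
- monitor.observe(): the state, without advancing time (a new reading comes with each control period).
- cams.capture(name): name is "scene" or "side" or "wrist"; returns a dict with "color" (480x640x3 uint8, red, green, blue), "depth" (480x640 float32, m along the optical axis (not along the pixel's ray), 0 where there is no reading), "vfov" (degrees; the focal length in pixels is half the picture's height over the tangent of half this angle, whatever the lens; pixels are square), "cx", "cy" (the principal point, pixels), "extrinsics" (4x4, takes a point from camera to world coordinates); the wrist camera has in their place "hand_eye" (4x4, takes a point from camera to tool coordinates, whose origin is the TCP and whose axes are the flange's). Camera axes: x right, y up, looking along -z (the intrinsics and any distortion apply to the point x, -y, -z); pixel columns grow to the right and rows downward; lengths in m; the calibration is good to about 2 mm. A picture is of the moment at which its call begins: read the wrist's pose just before it.
- robot.hand_in(): hands the job in; it is judged then, once.
The state is a dict: "t": time; "q": joint angles; "qd": joint speeds; "tau": joint torques, N m; "ee_pos": TCP position; "tcp_rot": TCP orientation; "wrist_force": force on the tool from outside, world axes, zero at the start; "torque": the same for the moment, N m; "width": opening from 0.0 (shut) to 1.0 (fully open); "grip_force": force on a finger pad.
Only numpy, scipy, OpenCV 4.12 (cv2) and the standard library are available. Lean on these libraries where they do the work, as an engineer would, in place of code of your own. Each camera call takes 0.05 s, during which the arm holds its last target. There are 200 camera calls.

## Working session

There is one attempt and no reset: what is moved stays moved. The work goes in short steps, Python scripts to look and compute and a tool call to move; the robot and the scene stay as the last step left them, time stands still between calls to the robot, and variables do not carry over. Pictures are saved under pics/ and viewed, at most 10 in all, crops included, and the job is handed in when it is done.

Besides the shell and the picture viewer there is one more tool, called after ">>>" as a command line: name --argument value ..., lists and objects as JSON in quotes. jog_arm: Moves the arm, as the interface text tells. Its arguments: {"type":"object","properties":{"series":{"type":"array"},"newtons":{"type":"number"}},"required":["series"]}

```bash
mkdir -p pics; ls
cat > h.py <<'E'
import numpy as np, cv2
from plant import monitor, cams, robot
def cap(n,name):
    c=cams.capture(n); cv2.imwrite(f'pics/{name}.png',c['color'][:,:,::-1]); np.savez(f'{name}.npz',**c); return c
def pts(c,E=None):
    E=c['extrinsics'] if E is None else E
    f=240/np.tan(np.radians(c['vfov'])/2); v,u=np.mgrid[:480,:640]; d=c['depth']
    P=np.stack([(u-c['cx'])/f*d,-(v-c['cy'])/f*d,-d],-1)
    return P@E[:3,:3].T+E[:3,3]
E
python3 - <<'E'
from h import *
for n in('scene','side'):
    c=cap(n,n+'1'); print({k:(v if k not in('color','depth') else v.shape) for k,v in c.items()})
print(monitor.observe())
E
```

```text
pics
{'color': (480, 640, 3), 'depth': (480, 640), 'vfov': 46.32355603753679, 'cx': 330.2769101622423, 'cy': 229.83089759760188, 'extrinsics': array([[ 0.89460033,  0.16941546, -0.41350775, -0.05173857],
       [-0.44664085,  0.36843348, -0.81533351, -1.19377607],
       [ 0.01422   ,  0.91408707,  0.40526857,  0.64655601],
       [ 0.        ,  0.        ,  0.        ,  1.        ]])}
{'color': (480, 640, 3), 'depth': (480, 640), 'vfov': 49.81357990850306, 'cx': 310.2361037242468, 'cy': 242.43330311102017, 'extrinsics': array([[-0.86775918,  0.19030768, -0.45910456, -0.07240986],
       [-0.49673866, -0.36119845,  0.78916816,  0.96101682],
       [-0.01564309,  0.9128629 ,  0.40796645,  0.62383495],
       [ 0.        ,  0.        ,  0.        ,  1.        ]])}
{'t': 0.1, 'q': array([-1.05615574e-01,  4.91487912e-01,  1.55937885e+00,  4.88983069e-05,
        1.09170121e+00, -1.05623818e-01]), 'qd': array([ 0.00015329, -0.00187029,  0.00099415, -0.00019896,  0.00043245,
       -0.00027055]), 'tau': array([ 2.47082615e-03, -6.13621187e+01, -2.58604574e+01,  6.93451893e-02,
        4.70101309e-02, -2.07912552e-05]), 'ee_pos': array([6.24790731e-01, 4.70369087e-05, 2.14130575e-01]), 'tcp_rot': array([-2.22090164e+00, -2.22086984e+00,  9.09840830e-04]), 'wrist_force': array([0.11357283, 0.61924289, 0.2746693 ]), 'torque': array([-0.00235938,  0.01631577, -0.0097979 ]), 'grip_force': 0.0, 'width': 0.9998315626866491}
```

View pics/scene1.png

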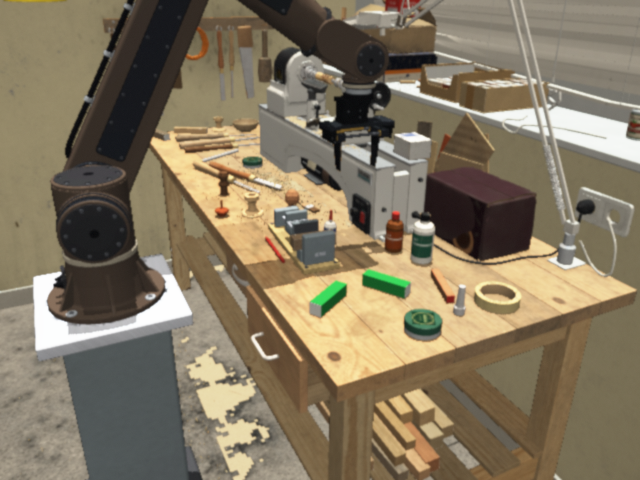

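View pics/side1.png

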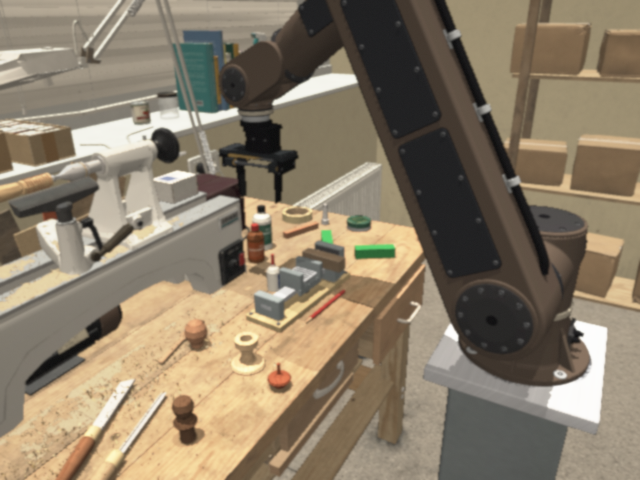

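The clamp is at about (300,240) in the scene view: fixed jaw (317,247), sliding jaw (293,225), end stop (283,212). In the side view its end stop is at (270,302), sliding jaw (298,277) and fixed jaw (328,258). The two green blocks, scene (328,298) and (386,284), are look-alikes of the blank. The lathe bed stands behind the clamp.

Run:
```python
from h import *
# top-down map from both views, 1 mm px -> 2 px/mm ; x 0.4..0.8 , y -0.3..0.3
H=np.zeros((400,600,3),np.uint8); Z=np.full((400,600),-1.)
for n in('scene1','side1'):
    c=dict(np.load(n+'.npz')); P=pts(c); 
    m=(c['depth']>0)&(P[...,2]<0.13)&(P[...,2]>-.01)
    print(n,'bench z',np.median(P[...,2][m&(abs(P[...,2])<.012)]))
    big=P[m]; col=c['color'][m]
    i=((0.85-big[:,0])*1000).astype(int); j=((0.3-big[:,1])*1000).astype(int)
    ok=(i>=1)&(i<399)&(j>=1)&(j<599)
    for a,b,z,k in zip(i[ok],j[ok],big[ok,2],col[ok]):
        s=np.s_[a-1:a+2,b-1:b+2]; w=Z[s]<z; Z[s][w]=z; H[s][w]=k
np.save('Z.npy',Z)
g=cv2.applyColorMap(np.clip(Z*2500,0,255).astype(np.uint8),cv2.COLORMAP_JET); g[Z<-.5]=0
out=np.vstack([H[:,:,::-1],g]); 
cv2.imwrite('pics/map.png',out[:, :][:600] if 0 else np.vstack([H[100:400,:,::-1],g[100:400]]))
```

```text
scene1 bench z 0.00010153690057856934
side1 bench z 0.0002655687205243007
```

View pics/map.png

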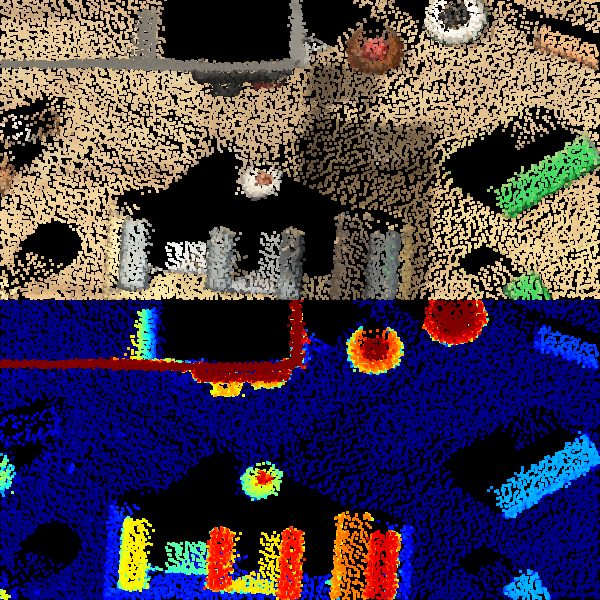

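The height map shows, at 1 px per mm, the end stop (yellow, col 132), sliding-jaw back wall (col 220), plate (col 265), front wall (col 291), blank (col 353) and fixed jaw (col 383). The glue bottle stands behind at (262,180). Now I'll fit the jaw walls.

Run:
```python
from h import *
A=[];
for n in('scene1','side1'):
    c=dict(np.load(n+'.npz')); P=pts(c); A.append(P[c['depth']>0])
A=np.vstack(A)
def box(name,y0,y1,z0,z1):
    Q=A[(A[:,1]>y0)&(A[:,1]<y1)&(A[:,2]>z0)&(A[:,2]<z1)&(A[:,0]>.42)&(A[:,0]<.56)]
    r=cv2.minAreaRect((Q[:,:2]*1000).astype(np.float32)); print(name,len(Q),np.round(r[0],1),np.round(r[1],1),round(r[2],1),'z',np.round(np.percentile(Q[:,2],[5,50,95])*1000,1))
box('stop',.14,.19,.061,.069)
box('back',.06,.1,.084,.092)
box('front',-.01,.03,.084,.092)
box('fixed',-.11,-.06,.088,.096)
box('blank',-.085,-.03,.073,.081)
box('plate',.02,.065,.055,.07)
box('pocket',.025,.06,.03,.07)
box('bottle',0.02,.06,.0,.0)if 0 else None
```

```text
stop 275 [495.  163.8] [29.3 70.6] 85.0 z [61.6 64.4 66.6]
back 177 [490.8  80.1] [25.2 60.4] 85.3 z [84.5 87.2 89.3]
front 189 [484.8   8.4] [23.  72.1] 82.4 z [84.8 87.1 89. ]
fixed 285 [478.9 -81.1] [30.2 79.6] 88.0 z [88.5 91.1 93.3]
blank 476 [480.6 -56.8] [113.2  54.3] 0.8 z [74.  76.7 79.5]
plate 181 [505.2  41.7] [ 44.8 107.5] 89.2 z [60.5 65.7 67.7]
pocket 313 [507.5  42.7] [ 34.2 104.9] 90.0 z [35.4 51.7 67. ]
```

>>> jog_arm --series '[[[1,-4,1,0,0],[1,-4,1,0,0],[1,-3,1,0,0],[1,-2,1,0,0],[1,0,0,0,0]]]'

```text
t: 0.6
ee_pos: [0.4929, 0.0409, 0.2149]
tcp_rot: [-2.22, -2.222, 0.001]
wrist_force: [1.2, 0.6, -0.4]
width: 0.635
grip_force: 0.0
```

Plate centre is about (0.488, 0.044) with the clamp yawed about −3.7°. The jaw is already about 3 cm open, leaving roughly 67 mm to the stop. I'll close the fingers, align, and go down above the pocket.

>>> jog_arm --series '[[[1,-0.6,0.8,-2,-3.7],[1,0,0,-3,0],[1,0,0,-4,0],[1,0,0,-2.5,0],[1,0,0,0,0],[1,0,0,0,0]]]'

```text
t: 1.2
ee_pos: [0.4896, 0.0478, 0.0999]
tcp_rot: [-2.292, -2.148, 0.0]
wrist_force: [-0.1, -0.7, -0.8]
width: 0.13
grip_force: 0.0
```

Run:
```python
from h import *
a=cap('scene','s2')['color'][150:300,220:400]; b=cap('side','d2')['color'][200:350,200:380]
cv2.imwrite('pics/c2.png',cv2.resize(np.hstack([a,b])[:,:,::-1],(800,334),interpolation=cv2.INTER_CUBIC))
print(monitor.observe()['ee_pos'])
```

```text
[0.48995878 0.04791276 0.10087692]
```

View pics/c2.png

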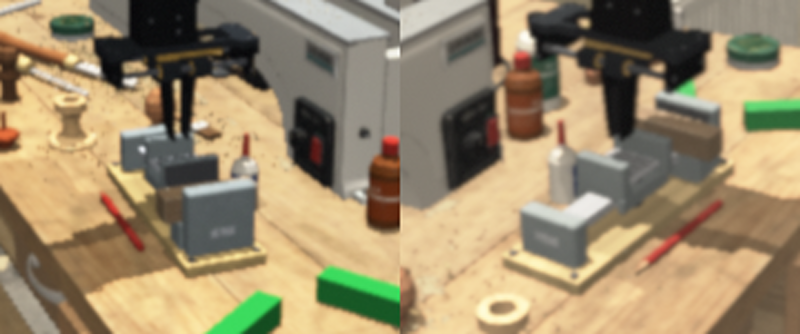

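The finger tips hang over the middle of the pocket (crop left (180,135), right (620,135)), clear of the walls, and the glue bottle is clear. The grey-brown blank at crop (172,203) sits in the clamp, not the green blocks. Now I'll go down and press.

>>> jog_arm --series '[[[1,0,0,-1.5,0],[1,0,0,-1.3,0],[1,0,0,-0.8,0],[1,0,0,-0.5,0],[1,0,0,-0.2,0],[1,0,0,0,0],[1,0,0,0,0]]]'

```text
t: 2.0
ee_pos: [0.4896, 0.048, 0.0573]
tcp_rot: [2.291, 2.148, 0.002]
wrist_force: [1.3, -1.5, 4.1]
width: 0.003
grip_force: 2.2
```

Pressed: 4 N at about 8.7 mm down. I'll press slightly more and push along the bar.

>>> jog_arm --series '[[[1,0,0,-0.1,0],[1,0.05,0.8,0,0],[1,0.05,0.8,0,0],[1,0.05,0.8,0,0],[1,0.05,0.8,0,0],[1,0,0,0,0]]]'

```text
t: 2.6
ee_pos: [0.4919, 0.0807, 0.0562]
tcp_rot: [2.29, 2.148, 0.003]
wrist_force: [2.8, 3.6, 7.4]
width: 0.001
grip_force: 3.7
```

>>> jog_arm --series '[[[1,0.05,0.8,0,0],[1,0.05,0.8,0,0],[1,0.05,0.8,0,0],[1,0.05,0.8,0,0],[1,0.05,0.8,0,0],[1,0,0,0,0]]]'

```text
t: 3.2
ee_pos: [0.4941, 0.1206, 0.0562]
tcp_rot: [2.291, 2.148, 0.002]
wrist_force: [1.2, 2.8, 8.4]
width: 0.004
grip_force: 4.2
```

Run:
```python
from h import *
a=cap('scene','s3')['color'][150:300,220:400]; b=cap('side','d3')['color'][200:350,200:380]
cv2.imwrite('pics/c3.png',cv2.resize(np.hstack([a,b])[:,:,::-1],(800,334),interpolation=cv2.INTER_CUBIC))
s=monitor.observe();print(s['ee_pos'],s['wrist_force'])
```

```text
[0.49404347 0.12054921 0.05621905] [0.62470271 3.68986643 8.02641535]
```

View pics/c3.png

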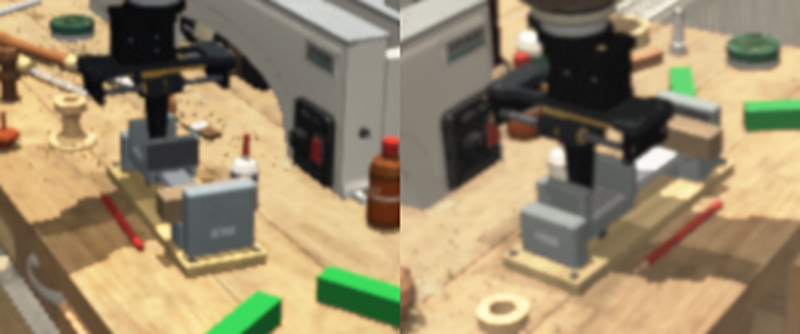

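The jaw has moved most of the way: its back wall is now just short of the end stop (right crop, around (565,195)). The blank and bottle haven't moved. I'll keep pushing gently until it stops.

>>> jog_arm --series '[[[1,0.03,0.4,0,0],[1,0.03,0.4,0,0],[1,0.02,0.3,0,0],[1,0,0,0,0]]]'

```text
t: 3.7
ee_pos: [0.4942, 0.1264, 0.0562]
tcp_rot: [2.288, 2.148, -0.008]
wrist_force: [-0.0, -51.6, 13.9]
width: 0.004
grip_force: 28.7
```

The jaw is against the stop (−52 N). I'll ease off the push, hold, then lift straight up.

>>> jog_arm --series '[[[1,0,-0.2,0,0],[1,0,-0.2,0,0],[1,0,0,0,0],[1,0,0,0.7,0],[1,0,0,1,0],[1,0,0,4,0],[1,0,0,5,0],[1,0,0,3,0]]]'

```text
t: 4.5
ee_pos: [0.4943, 0.1271, 0.1954]
tcp_rot: [2.291, 2.148, 0.002]
wrist_force: [-0.1, -0.9, -0.4]
width: 0.006
grip_force: 0.0
```

>>> jog_arm --series '[[[1,0,0,4,0],[1,0,-5,0,0],[1,0,-5,0,0],[1,0,0,0,0],[1,0,0,0,0]]]'

```text
t: 5.0
ee_pos: [0.4939, 0.0263, 0.2325]
tcp_rot: [-2.294, -2.145, 0.001]
wrist_force: [0.8, 0.8, -0.0]
width: 0.005
grip_force: 0.0
```

Run:
```python
from h import *
A=[]
for n in('scene','side'):
    c=cap(n,n+'4'); P=pts(c); A.append(P[c['depth']>0])
a=dict(np.load('scene4.npz'))['color'][150:300,220:400]; b=dict(np.load('side4.npz'))['color'][200:350,200:380]
cv2.imwrite('pics/c4.png',cv2.resize(np.hstack([a,b])[:,:,::-1],(800,334),interpolation=cv2.INTER_CUBIC))
A=np.vstack(A); A=A[(abs(A[:,0]-.49)<.03)]
for nm,z,y0,y1 in(('walls',.0875,.04,.2),('stop',.065,.13,.19),('plate',.064,.09,.13),('blank',.077,-.085,-.03)):
    Q=A[(abs(A[:,2]-z)<(.008 if nm=='plate' else .003))&(A[:,1]>y0)&(A[:,1]<y1)]; print(nm,np.histogram(Q[:,1]*1000,np.arange(-90,200,6))[0].tolist() if nm!='plate' else np.percentile(Q[:,2],[10,50,90]), np.median(Q[:,:2],0))
s=monitor.observe();print(s['ee_pos'],s['wrist_force'],s['t'])
```

```text
walls [0, 0, 0, 0, 0, 0, 0, 0, 0, 0, 0, 0, 0, 0, 0, 0, 0, 0, 0, 0, 0, 0, 0, 0, 0, 6, 44, 58, 47, 4, 0, 0, 0, 0, 0, 0, 0, 17, 38, 53, 53, 6, 0, 0, 0, 0, 0, 0] [0.49100796 0.13608667]
stop [0, 0, 0, 0, 0, 0, 0, 0, 0, 0, 0, 0, 0, 0, 0, 0, 0, 0, 0, 0, 0, 0, 0, 0, 0, 0, 0, 0, 0, 0, 0, 0, 0, 0, 0, 0, 2, 14, 19, 14, 41, 37, 44, 48, 35, 0, 0, 0] [0.48707083 0.16183554]
plate [0.06370393 0.06563201 0.06723781] [0.47554586 0.1040147 ]
blank [0, 0, 6, 29, 25, 26, 21, 33, 39, 17, 0, 0, 0, 0, 0, 0, 0, 0, 0, 0, 0, 0, 0, 0, 0, 0, 0, 0, 0, 0, 0, 0, 0, 0, 0, 0, 0, 0, 0, 0, 0, 0, 0, 0, 0, 0, 0, 0] [ 0.48998929 -0.05089534]
[0.49403107 0.02770311 0.23239059] [-1.38185296  0.91726534 -0.31093475] 5.1
```

View pics/c4.png

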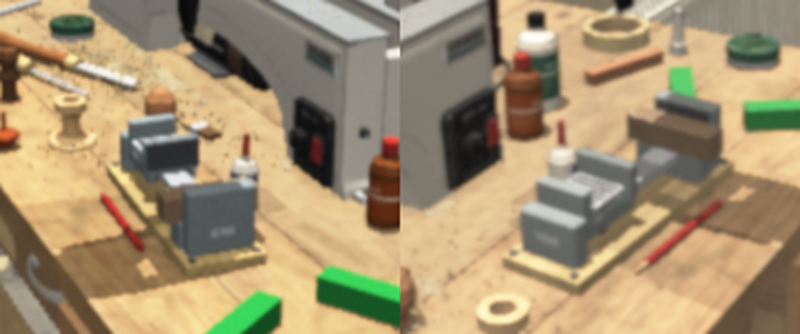

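The back wall meets the end stop with no gap (crop right (570,185)). The plate measures 65.6 mm high, so it has sprung up, and the blank, bottle and pencil are in place. Handing in.

```bash
python3 -c "
from h import *
print(robot.hand_in())"
```

```text
the job is handed in; nothing more can be done
None
```

I opened the clamp fully and handed the job in: the jaw rests against the end stop, the release plate has sprung back up, and the blank, bottle and pencil look unmoved in the last pictures (no verdict was returned).

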